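# Size check of a coated nut with measuring tweezers held at the limit line

### The arm

A 7-joint arm with a two-finger parallel gripper is mounted at the origin on the work surface. World frame = base frame: x ahead of the robot, y to its left, z up, the work surface at z = 0. Lengths are in m, angles in rad, forces in N, time in s.
With the tool pointing down it reaches from about 0.425 to 0.95 m from the base axis. Payload 16.7 kg.
Tool frame: the origin (TCP) lies at the very end of the fingers, on their centre line; the grasp point (between the pads) lies 19 mm behind it (env.grasp_offset is the distance from the TCP to the grasp point, in m); z points along the fingers, x is the direction in which the jaws open and shut, and the axes are right-handed (so a half turn about z gives the same grasp; the last joint's range is limited). The gripper opens to 94 mm and grips with 3 to 60 N. Pads are 16 mm wide; open, the fingers measure 119 mm over their backs; the gripper's body (75 mm by 177 mm) begins 78 mm behind the grasp point.
Start: joints at [-1.421, 0.426, 0.074, 1.606, -0.034, 1.111, -0.067], TCP at [0.199, 0.645, 0.205] pointing down, gripper open.
Joint ranges: [-2.85, 2.85], [-0.5, 2.14], [-1.23, 1.37], [0.21, 2.46], [-1.02, 4.16], [0.16, 2.05], [-2.73, 2.73]. Speed limits (rad/s): [1.89, 1.89, 2.39, 2.39, 3.01, 3.01, 3.01].

### API

Orientations are given as a unit quaternion [x, y, z, w].
In Python, from station import read_state, camera, job, search_frame, cut_out, env gives the robot as it stands. The module is installed in compiled form; this text tells all that it offers.
- The arm moves only by the tool apply_moves, never from a script. Its argument "rows" is text: rows parted by semicolons, each of 6 numbers parted by spaces: the shift along the tool's x, y, z in m, then the turn, a rotation vector about the tool's x, y, z in rad. In form: dx dy dz rx ry rz; .... A call has 1 to 20 rows; each row is the pose to reach, as a shift and turn from the pose commanded when the call began, along the tool's axes at that moment; what a row does not reach only later rows make up. A row lasts 1/10 s, in which the tool goes at most 50 mm and 8.59 degrees, less where a joint would pass 70% of its speed; a pose out of reach is approached as far as the arm can. A call with a gripper value outside its range is refused whole. "jaw" is the opening, from -1 (shut) to 1 (fully open), set as the call begins (left out, the last holds). The fingers move at their own pace and stop on an object; "grip_force" is the grip in N (left out, the last holds). Time passes only in rows, so rows that repeat a pose let the fingers close. It gives the time, the measured TCP pose, the force and the opening at its end, in the units of the state.
- read_state(): the state, without advancing time (a new reading comes with each control period).
- camera(name): name is "scene" or "top" or "wrist"; returns a dict with "pixels" (384x512x3 uint8, red, green, blue), "range_z" (384x512 float32, m along the optical axis (not along the pixel's ray), 0 where there is no reading), "fx", "fy", "cx", "cy" (pixels), "pose" (4x4, takes a point from camera to world coordinates). Camera axes: x right, y down, z forward; pixel columns grow to the right and rows downward; lengths in m; the calibration is good to about 2 mm. A picture is of the moment at which its call begins.
- job.job_done(): hands the job in, once; it reports no verdict.
Trained networks look in the newest picture that a camera, given by its name, has taken for a name from the list of things; names that differ only in an ending like _2 or _b are one class to them, and where a whole thing is asked for, a point or a joint stands for the part that bears it (a point fixed in the world has none). Each returns a list of dicts, best first, with "p" (0 to 1); they miss things now and then, are a little off and sometimes report something else, mostly with a low value. They report only what shows in the picture. A call takes as long as a camera call. They do not tell look-alikes from the thing itself.
- search_frame(target, camera): "xy" ([column, row] in pixels, amid what is visible of it).
- cut_out(target, camera): "region" (384x512 bool, what is visible of it) and "xy" ([column, row] in pixels, amid what is visible of it).
The state is a dict: "t": time; "joint_pos": joint angles; "qvel": joint speeds; "joint_efforts": joint torques, N m; "tcp_pos": TCP position; "ee_rot": TCP orientation; "force": force on the tool from outside, world axes, zero at the start; "ft_torque": the same for the moment, N m; "width": finger opening in m.
Only numpy, scipy, OpenCV 4.12 (cv2) and the standard library are available. Lean on these libraries where they do the work, as an engineer would, in place of code of your own. Each camera call takes 0.05 s, during which the arm holds its last target. There are 200 camera calls.

### The job

Check the coated nut that sits on the mouth of a sample bottle against the size limit: pick the long sprung measuring tweezers up off their rest by the finger grips and squeeze the legs until the needle stands at the long limit line of the scale, which is 34 mm between the tips. Bring the tips astride the nut, one on each side, clear of it and level with its middle, without shifting it or the bottles, jar and bowl around it. Finish while holding the tweezers there in the air, the gap steady at the line.

Things in the scene. Friction and masses are not known exactly. Their poses are not given: they have to be found in the camera images.
- rest: Black plastic rest, fixed: a base plate 124 x 66 x 4 mm and two uprights with ears (47 mm high) that carry the tweezers 35 mm above the table, 67 mm behind (60 mm wide) and 47 mm ahead (86 mm wide) of the origin; the finger grips lie free between. Origin on the table, below the middle of the finger grips as they lie; x points along the tweezers to their tips.
- tweezers: Heel of the steel measuring tweezers (whole tool 206 mm long, about 80 g, centre of mass 85 to 105 mm ahead of the heel's origin). Origin on the axis about which both legs swing, at half height; x points to the tips along the middle line between the legs, y to the left leg, z up. The tool lies flat: its legs open and close in the x-y plane.
- tweezers_grip (a point): Midway between the two finger grips, 105 mm ahead of the heel's origin, at half height, 40 mm above the table at first; axes as the heel. The grips are flat ribbed plates outside the legs, 40 mm long, 13 mm high. Width over them: 56 mm relaxed, 41 mm at the limit line (plates then parallel).
- tip_left (a point): Inner face of the left leg at its end, 188 mm ahead of the heel's origin (83 mm ahead of tweezers_grip), at half height. The distance between tip_left and tip_right is the tip gap: about 60 mm relaxed, 34 mm at the limit line; it changes by 1.8 mm for each mm of width over the finger grips.
- tip_right (a point): Inner face of the right leg at its end, the mirror image of tip_left.
- nut_center (a point): Centre of the coated nut: a loose brown ball of 24 mm diameter, 11 g, which sits in the mouth of one of the two sample bottles, about 54 mm above the table (its lower third inside the bottle's mouth).
- nut: The same ball (its axes may be turned anyhow).
- bottle_nut: White porcelain sample bottle that carries the nut: 46 mm high, body 40 mm wide up to 24 mm, neck 25 mm wide from 35 mm up; loose, 120 g. Origin at the middle of its underside.
- bottle_empty: Second sample bottle of the same make, empty. Origin at the middle of its underside.
- jar: Clear jar with steel lid, 64 mm wide, 100 mm high. Origin at the middle of its underside. Leave alone.
- wash_bottle: Orange bottle, 66 mm wide, 170 mm high. Origin at the middle of its underside. Leave alone.
- bowl: Open steel bowl, 150 mm wide, 55 mm high. Origin at the middle of its underside. Leave alone.
- leg_left (a joint): Swing of the left leg (rad): 0 relaxed, 0.07 at the limit line, 0.14 at most. The legs are springs, 3 mm thick and 10 mm high (7 mm at the tips): about 0.4 N on each grip per mm by which the width over the grips is reduced, so about 6 N each at the limit line; let go, they open again. The left leg carries a thin graduated arc, 142 mm ahead of the heel's origin.
- leg_right (a joint): Swing of the right leg (rad), the mirror image; both legs swing alike when squeezed evenly. The arc of the left leg crosses over it, and its dark needle points at the graduations; the one long thick line across the arc is the limit line.
Mind the look-alikes: they are no part of the job. Of the things shaped like the tweezers, the steel one is meant.

How it is judged:
On the way:
1. the tweezers are picked up clear of their rest (height (world z) of tweezers_grip above 0.05 m and contact force between tweezers and rest below 0.01 N and contact force between tweezers and the fingers above 1 N), for 0.2 s.
At the end, for the whole second after the job is handed in: The fingers hold the tweezers in the air, touching nothing else, with 34 mm between the tips (within 2 mm), steady; each tip is within 21 mm of the nut's centre, one on each side; the nut, untouched, still sits on its bottle within 5 mm of where it was (distance between tip_left and tip_right between 0.032 and 0.036 m and distance between each of tip_left, tip_right and nut_center below 0.021 m and contact force between tweezers and nut below 0.01 N and contact force between tweezers and bottle_nut below 0.01 N and contact force between tweezers and rest below 0.01 N and contact force between tweezers and bowl below 0.01 N and contact force between tweezers and wash_bottle below 0.01 N and contact force between tweezers and jar below 0.01 N and contact force between tweezers and bottle_empty below 0.01 N and contact force between tweezers and the fingers above 2 N and height (world z) of tweezers above 0.03 m and linear speed of tweezers below 0.02 m/s and distance of nut_center from where it was at the start of the episode below 0.005 m and contact force between nut and bottle_nut above 0.01 N); the arm keeps its last pose, push and grip.
It fails at once if the nut is knocked off or shifted by more than 10 mm (distance of nut_center from where it was at the start of the episode above 0.01 m).
It fails at once if a bottle, the jar or the bowl is pushed by more than 20 mm (distance of any of bottle_empty, jar, wash_bottle, bowl from where it was at the start of the episode above 0.02 m).
It also fails if it takes over 42 s, if anything falls off the work surface, if the arm or the gripper's body presses on something with over 40 N, if the wrist force passes 120 N, or if a joint passes its speed limit or range.

## Working session

There is one attempt and no reset: what is moved stays moved. The work goes in short steps, Python scripts to look and compute and a tool call to move; the robot and the scene stay as the last step left them, time stands still between calls to the robot, and variables do not carry over. Pictures are saved under pics/ and viewed, about 8 in all and at most 12, crops included, and the job is handed in when it is done.

Besides the shell and the picture viewer there is one more tool, called after ">>>" in YAML: its name, and indented under it one key for each argument. apply_moves: Moves the arm, as the interface text tells. Its arguments: {"type":"object","properties":{"rows":{"type":"string"},"jaw":{"type":"number"},"grip_force":{"type":"number"}},"required":["rows"]}

```bash
mkdir -p pics
cat > h.py <<'E'
import numpy as np, cv2
from station import read_state, camera, job, search_frame, cut_out, env
def world(c,uv,z=None):
    u,v=uv; d=np.array([(u-c['cx'])/c['fx'],(v-c['cy'])/c['fy'],1.]); P=np.array(c['pose'])
    if z is None:
        r=c['range_z'][int(round(v)),int(round(u))]; return P[:3,:3]@(d*r)+P[:3,3]
    w=P[:3,:3]@d; return P[:3,3]+w*(z-P[2,3])/w[2]
def cloud(c):
    v,u=np.mgrid[:384,:512]; r=c['range_z']; P=np.array(c['pose'])
    p=np.stack([(u-c['cx'])/c['fx']*r,(v-c['cy'])/c['fy']*r,r],-1)
    return p@P[:3,:3].T+P[:3,3]
def save(n,im,s=1):
    cv2.imwrite('pics/'+n,cv2.resize(im[...,::-1],None,fx=s,fy=s,interpolation=cv2.INTER_CUBIC))
E
python3 - <<'E'
from h import *
np.set_printoptions(precision=4,suppress=True)
ims=[]
for n in ['scene','top','wrist']:
    c=camera(n); np.savez(f'{n}0.npz',**c); 
    if n=='top': save('top.png',c['pixels'],1.5)
    else: ims.append(c['pixels'])
    for t in ['rest','tweezers','tweezers_grip','tip_left','nut','bottle_nut','jar','wash_bottle','bowl']:
        for r in search_frame(t,n)[:3]:
            try: print(n,t,round(r['p'],2),np.round(r['xy']),world(c,r['xy']))
            except Exception as e: print(n,t,r,e)
save('sw.png',np.vstack(ims),0.78)
s=read_state();print(s['tcp_pos'],s['ee_rot'],s['width'],env.grasp_offset,s['t'])
E
```

```text
scene rest 0.82 [345. 197.] [0.4998 0.2198 0.0042]
scene tweezers 0.91 [352. 195.] [0.4989 0.2391 0.0052]
scene tweezers 0.81 [354. 132.] [0.265  0.3555 0.0015]
scene tweezers 0.8 [270. 178.] [0.3791 0.0546 0.0002]
scene tweezers_grip 0.98 [354. 134.] [0.2856 0.3419 0.0162]
scene tweezers_grip 0.84 [353. 198.] [0.543  0.2147 0.0512]
scene tweezers_grip 0.73 [273. 177.] [0.375  0.0627 0.0012]
scene tip_left 0.74 [354. 196.] [0.5016 0.2443 0.0014]
scene tip_left 0.72 [272. 166.] [0.3447 0.0687 0.0094]
scene tip_left 0.59 [356. 122.] [0.2404 0.3713 0.0163]
scene bottle_nut 0.82 [267. 244.] [ 0.6066 -0.0283  0.0332]
scene bottle_nut 0.19 [354. 199.] [0.547  0.2146 0.0518]
scene jar 0.62 [422. 210.] [0.6412 0.3406 0.0754]
scene wash_bottle 0.62 [ 88. 226.] [ 0.5054 -0.4052  0.1074]
scene bowl 0.66 [128. 304.] [ 0.6566 -0.3551  0.0042]
top rest 0.73 [181. 180.] [0.5201 0.1985 0.0029]
top rest 0.61 [171. 185.] [0.5065 0.2266 0.0022]
top tweezers 0.76 [108. 274.] [0.2596 0.3953 0.0014]
top tweezers 0.61 [220. 226.] [0.3906 0.088  0.0038]
top tweezers 0.57 [164. 170.] [0.5498 0.2464 0.0028]
t
[... 318 characters left out ...]
9 0.396  0.0017]
top nut 0.61 [162. 166.] [0.5524 0.2446 0.0432]
top nut 0.49 [261. 148.] [ 0.5947 -0.0296  0.0654]
top bottle_nut 0.71 [178. 182.] [0.5069 0.1959 0.0469]
top bottle_nut 0.47 [258. 154.] [ 0.5804 -0.0222  0.0529]
top bottle_nut 0.16 [162. 177.] [0.5245 0.2434 0.0399]
top jar 0.86 [120. 142.] [0.6086 0.3432 0.0991]
top wash_bottle 0.63 [408. 190.] [ 0.469  -0.3949  0.1247]
top bowl 0.66 [381. 117.] [ 0.6962 -0.3714  0.003 ]
wrist tweezers 0.75 [113. 254.] [0.2566 0.394  0.0121]
wrist tweezers_grip 0.82 [113. 250.] [0.2505 0.3976 0.0132]
wrist tip_left 0.96 [115. 253.] [0.2563 0.3975 0.0119]
[0.1987 0.645  0.2055] [ 0.8045  0.594  -0.      0.    ] 0.09391263432077285 0.0188 1.5
```

View pics/top.png

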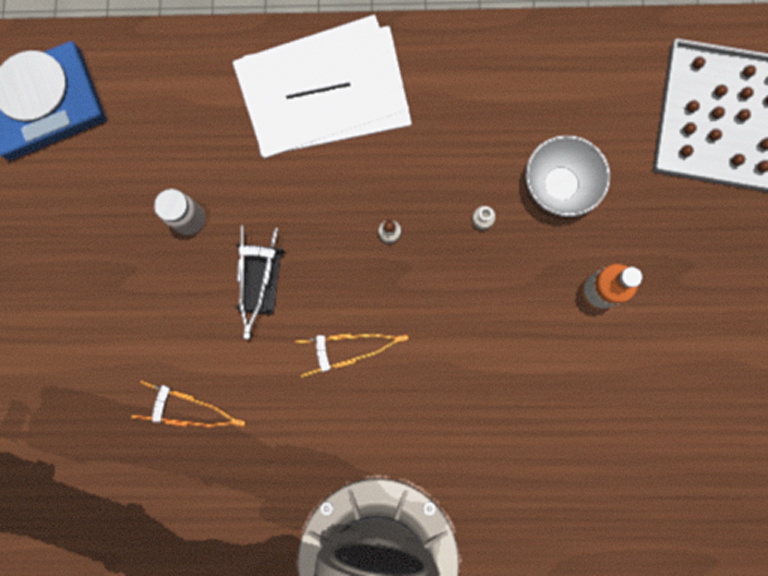

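View pics/sw.png

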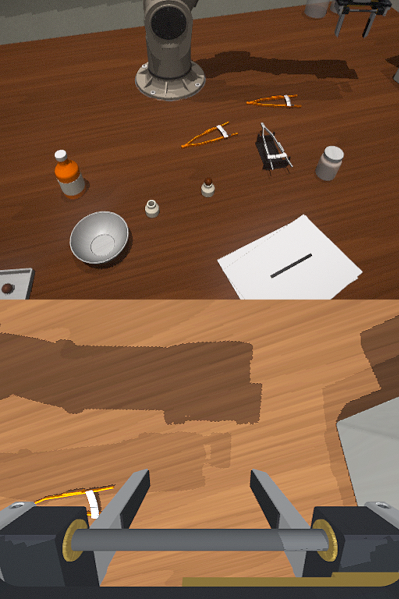

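The top view (1.5x) shows three things shaped like tweezers: one at (258,280), grey steel on a black rest, and two orange ones at (350,355) and (190,405) lying on the table. The steel one on the rest is the one meant. The nut is on the bottle at (389,231), and the bottle at (484,217) is empty. I'll measure these and confirm the tweezers in an enlarged crop.

Run:
```python
from h import *
np.set_printoptions(precision=4,suppress=True)
c=dict(np.load('top0.npz')); s=dict(np.load('scene0.npz'))
a=cv2.resize(c['pixels'][130:240,130:290],(800,550),interpolation=cv2.INTER_CUBIC); save('crop.png',a)
for n,k in (('top',c),('scene',s)):
    p=cloud(k); px=k['pixels'].astype(int)
    m=(abs(p[...,0]-.53)<.14)&(abs(p[...,1]-.22)<.09)&(p[...,2]>.03)&(p[...,2]<.06)&(px.min(-1)>90)&(px.max(-1)-px.min(-1)<40)
    q=p[m]; print(n,len(q),q.min(0),q.max(0))
    for x in np.arange(.4,.66,.01):
        r=q[abs(q[:,0]-x)<.005]
        if len(r): print(round(x,2),len(r),r[:,1].min(),r[:,1].max(),np.median(r[:,2]))
    m=(abs(p[...,0]-.6)<.06)&(abs(p[...,1]+.03)<.05)&(p[...,2]>.01)&(p[...,2]<.08)
    red=(px[...,0]>px[...,2]+30)&m&(p[...,2]>.045); w=m&(px.min(-1)>120)
    print('nut',red.sum(),p[red].mean(0),p[red].min(0),p[red].max(0),'bottle',p[w].mean(0),p[w].min(0),p[w].max(0)); print('cam',k['pose'][:3,3])
```

```text
top 440 [0.3918 0.1825 0.0318] [0.5985 0.2541 0.0508]
0.4 16 0.22832100611716766 0.23681811324789165 0.043558321684487145
0.41 12 0.2274208099936162 0.2371263013920455 0.044409034917511025
0.42 18 0.22350073316386748 0.23713432241542276 0.04330555607153053
0.43 13 0.21792457892710387 0.23994977912763532 0.0440600552377326
0.44 14 0.2139959473125106 0.24199033940517856 0.04367940263117276
0.45 17 0.2099825039638606 0.24777424677953164 0.04386787350210142
0.46 16 0.207043887223691 0.2461320711124157 0.044149148949436445
0.47 12 0.20576389268284295 0.24609546657748677 0.0449137086609156
0.48 14 0.20329211240079706 0.24781085380739198 0.044447862864200216
0.49 13 0.1968258229966575 0.24427599252709087 0.043978908490254875
0.5 27 0.1956625866764183 0.2506445323098695 0.0436331356401769
0.51 27 0.19436542481659458 0.25021962589064645 0.0458024500121359
0.52 28 0.19134243174842738 0.2501126473177847 0.04553540830015057
0.53 18 0.19285329366853693 0.250383282762082 0.044532023336257054
0.54 33 0.187260497079068 0.24695001533981253 0.046589678653431665
0.55 74 0.18674902533578838 0.2484237094
[... 1524 characters left out ...]
874408707108 0.04639162660288654
0.54 43 0.1877590932978149 0.24919351821826138 0.0480058182379175
0.55 76 0.18652933052346585 0.24896890637167848 0.048523007381476524
0.56 10 0.1876408253447421 0.2545818155999424 0.0451054495968683
0.57 10 0.1863394027409667 0.24788686634020415 0.044284999464752506
0.58 11 0.18309786737614672 0.24717485806190662 0.04552120818825689
0.59 8 0.18283182442598486 0.24832425928572224 0.04396851335099139
0.6 2 0.2443688824350718 0.24640768143734113 0.04631300550267731
nut 82 [ 0.593  -0.0262  0.0614] [ 0.5824 -0.0365  0.047 ] [ 0.6015 -0.0144  0.0691] bottle [ 0.5995 -0.0279  0.0323] [ 0.5798 -0.0439  0.0215] [ 0.6086 -0.0069  0.0501]
cam [ 1.1928 -0.2442  0.8982]
```

View pics/crop.png

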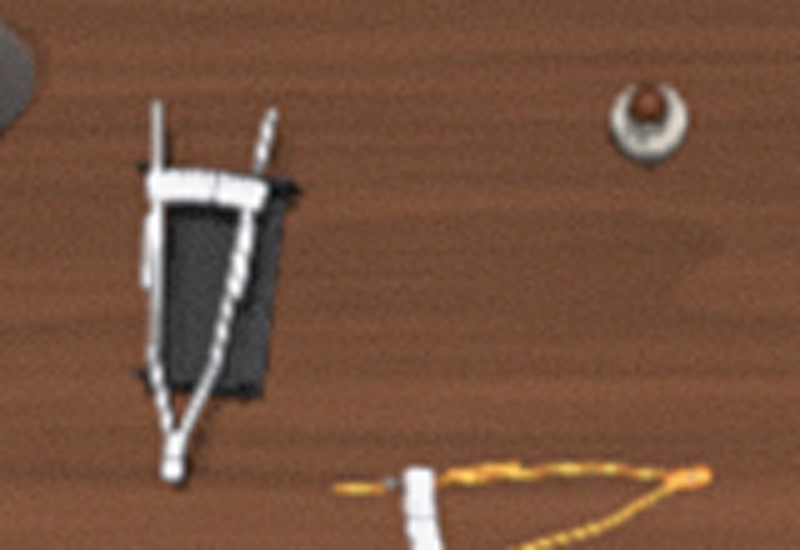

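The crop confirms it: the steel tweezers lie on the black rest, heel at (173,470) and tips at (157,105) and (272,112). The nut bottle is at (648,115). I'm moving above the finger grips.

>>> apply_moves:
  rows: "-0.311 0.4255 0.005 0 0 -0.205;-0.311 0.4255 0.005 0 0 -0.205;-0.311 0.4255 0.005 0 0 -0.205;-0.311 0.4255 0.005 0 0 -0.205;-0.311 0.4255 0.005 0 0 -0.205;-0.311 0.4255 0.005 0 0 -0.205;-0.311 0.4255 0.005 0 0 -0.205;-0.311 0.4255 0.005 0 0 -0.205;-0.311 0.4255 0.005 0 0 -0.205;-0.311 0.4255 0.005 0 0 -0.205;-0.311 0.4255 0.005 0 0 -0.205;-0.311 0.4255 0.005 0 0 -0.205;-0.311 0.4255 0.005 0 0 -0.205;-0.311 0.4255 0.005 0 0 -0.205;-0.311 0.4255 0.005 0 0 -0.205;-0.311 0.4255 0.005 0 0 -0.205"
  jaw: 1

```text
t: 3.1
tcp_pos: [0.5133, 0.2235, 0.2005]
ee_rot: [0.739, 0.674, 0.0, -0.0]
force: [-0.5, -0.1, 0.2]
width: 0.0942
```

Run:
```python
from h import *
np.set_printoptions(precision=4,suppress=True)
st=read_state(); print(st['t'],st['tcp_pos'],st['ee_rot'],st['joint_pos'],st['force'])
c=camera('wrist'); np.savez('wrist1.npz',**c); print(c['pose'])
save('w1.png',c['pixels'],1.5)
p=cloud(c); px=c['pixels'].astype(int)
m=(abs(p[...,0]-.53)<.14)&(abs(p[...,1]-.22)<.09)&(p[...,2]>.034)&(p[...,2]<.06)&(px.max(-1)>90)
q=p[m]; print(len(q),q.min(0),q.max(0))
for x in np.arange(.4,.61,.01):
    r=q[abs(q[:,0]-x)<.002]
    if len(r): print(round(x,2),len(r),r[:,1].min(),r[:,1].max(),(r[:,1].min()+r[:,1].max())/2,np.median(r[:,2]))
```

```text
3.1 [0.5133 0.2235 0.2005] [ 0.739   0.6737  0.     -0.0001] [-0.7485  0.246   0.2644  1.8848 -0.075   1.0203  1.0261] [-0.5473 -0.0712  0.216 ]
[[ 0.0928  0.9565  0.2767  0.4328]
 [ 0.9957 -0.0893 -0.0255  0.231 ]
 [ 0.0004  0.2778 -0.9606  0.379 ]
 [ 0.      0.      0.      1.    ]]
1498 [0.3904 0.1726 0.0341] [0.597  0.2566 0.0488]
0.4 26 0.22938022685041148 0.23669132941989876 0.23303577813515514 0.04450326580660255
0.41 26 0.2284037310214633 0.2358047880080057 0.2321042595147345 0.044014466468177194
0.42 19 0.22385288584719015 0.23822701716505965 0.23103995150612489 0.04408120472340177
0.43 19 0.21917088473284518 0.24002612504127238 0.2295985048870588 0.04406450403801687
0.44 20 0.1975067271417596 0.24282910478899636 0.220167915965378 0.04420506938302318
0.45 19 0.21088552469176738 0.24617798933285456 0.228531757012311 0.043952095398222146
0.46 17 0.2086315402857678 0.2460750000813792 0.22735327018357349 0.044178301993797964
0.47 14 0.2074806541575868 0.24642989836580576 0.22695527626169626 0.04409452232739586
0.48 14 0.2051254410470827 0.24586206978732658 0.22549375541720462 0.
[... 279 characters left out ...]

0.52 33 0.1943349796594645 0.25041800980213047 0.22237649473079749 0.045411728679311925
0.53 23 0.194561913395713 0.24974469927968984 0.22215330633770142 0.04479082747051888
0.54 45 0.18777129979338963 0.24635973674132097 0.21706551826735532 0.04625767825925431
0.55 135 0.17259077874664863 0.24825609775447316 0.2104234382505609 0.046091594970794236
0.56 25 0.18712183763517395 0.2565818671635179 0.2218518523993459 0.045163537815861854
0.57 15 0.1867208368464637 0.24711601181096943 0.21691842432871655 0.04300392883237769
0.58 13 0.18552365353465183 0.24756929010060125 0.21654647181762654 0.04223819632536058
0.59 11 0.18334081222194612 0.2470058697303064 0.21517334097612625 0.04290170460614784
```

View pics/w1.png

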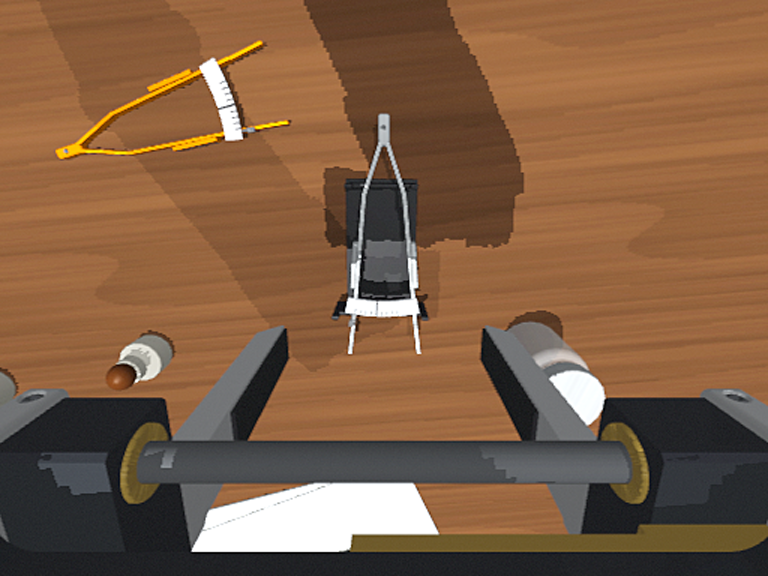

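The wrist view shows the steel tweezers centred between the fingers: heel (383,130), grips about (355,265) and (413,270), tips (350,352) and (420,352). The nut is at (121,376). Tool yaw matches. Descending.

>>> apply_moves:
  rows: "-0.001 0 0.03 0 0 0;-0.001 0 0.06 0 0 0;-0.001 0 0.09 0 0 0;-0.001 0 0.12 0 0 0;-0.001 0 0.14 0 0 0;-0.001 0 0.155 0 0 0;-0.001 0 0.167 0 0 0;-0.001 0 0.175 0 0 0;-0.001 0 0.179 0 0 0;-0.001 0 0.179 0 0 0;-0.001 0 0.179 0 0 0"

```text
t: 4.25
tcp_pos: [0.514, 0.2217, 0.022]
ee_rot: [0.74, 0.673, 0.0, 0.0]
force: [0.2, -0.4, 0.3]
width: 0.0938
```

>>> apply_moves:
  rows: "0 0 0 0 0 0;0 0 0 0 0 0;0 0 0 0 0 0;0 0 0 0 0 0;0 0 0 0 0 0;0 0 0 0 0 0;0 0 0 0 0 0;0 0 0 0 0 0"
  jaw: -0.1
  grip_force: 20

```text
t: 5.05
tcp_pos: [0.5138, 0.2216, 0.0215]
ee_rot: [0.739, 0.673, 0.0, 0.0]
force: [0.1, 0.9, 1.3]
width: 0.0421
```

```bash
cat > look.py <<'E'
from h import *
import sys
np.set_printoptions(precision=4,suppress=True)
st=read_state(); print(st['t'],st['tcp_pos'],st['ee_rot'],st['width'],st['force'],st['ft_torque'])
c=camera('wrist'); np.savez(sys.argv[1]+'.npz',**c)
x=c['pixels']; P=np.array(c['pose'])
p=cloud(c); px=x.astype(int)
R=np.array(st['ee_rot']); from scipy.spatial.transform import Rotation as Ro
T=Ro.from_quat(R).as_matrix(); L=(p-np.array(st['tcp_pos']))@T   # tool frame coords
g=env.grasp_offset
# tweezers frame: forward f=tool y, left=tool x, up=-z, from grasp point
m=(abs(L[...,0])<.05)&(abs(L[...,2]+g)<.02)&(L[...,1]>-.13)&(L[...,1]<.1)&(c['range_z']>0)
for y in list(np.arange(-.12,.095,.015))+[.07,.075,.08,.083]:
    k=m&(abs(L[...,1]-y)<.003)&(L[...,2]<-g+.006); q=L[k]
    if len(q):
        l=q[q[:,0]>0]; r=q[q[:,0]<0]
        if len(l) and len(r): print('fwd %.3f L %.4f..%.4f R %.4f..%.4f up %.4f'%(y,l[:,0].min(),l[:,0].max(),r[:,0].min(),r[:,0].max(),np.median(-q[:,2])-g))
print('max fwd',L[m&(L[...,2]<-g+.004)][:,1].max())
E
python3 look.py w2
```

```text
5.05 [0.5138 0.2216 0.0215] [0.7395 0.6732 0.     0.    ] 0.04208078644845504 [0.0956 0.9494 1.347 ] [ 0.0943  0.0028 -0.0401]
fwd -0.120 L 0.0002..0.0044 R -0.0041..-0.0003 up 0.0037
fwd -0.105 L 0.0002..0.0045 R -0.0042..-0.0004 up 0.0037
fwd -0.090 L 0.0042..0.0086 R -0.0082..-0.0039 up 0.0037
fwd -0.075 L 0.0083..0.0128 R -0.0124..-0.0081 up 0.0037
fwd -0.060 L 0.0124..0.0155 R -0.0151..-0.0122 up 0.0036
fwd -0.045 L 0.0129..0.0159 R -0.0156..-0.0129 up 0.0037
fwd -0.030 L 0.0133..0.0162 R -0.0166..-0.0135 up 0.0038
fwd -0.015 L 0.0137..0.0209 R -0.0215..-0.0141 up 0.0047
fwd 0.000 L 0.0142..0.0213 R -0.0217..-0.0147 up 0.0051
fwd 0.015 L 0.0146..0.0213 R -0.0217..-0.0153 up 0.0046
fwd 0.030 L 0.0001..0.0197 R -0.0269..-0.0006 up 0.0058
fwd 0.060 L 0.0180..0.0187 R -0.0200..-0.0178 up 0.0029
fwd 0.075 L 0.0171..0.0198 R -0.0213..-0.0185 up 0.0024
fwd 0.070 L 0.0169..0.0197 R -0.0210..-0.0180 up 0.0025
fwd 0.075 L 0.0171..0.0198 R -0.0213..-0.0185 up 0.0024
fwd 0.080 L 0.0176..0.0200 R -0.0215..-0.0188 up 0.0025
fwd 0.083 L 0.0185..0.0185 R -0.0215..-0.0215 up 0.0015
max fwd 0.0812759409638411
```

Grasp is centred. I'll squeeze nearly to the line and lift.

>>> apply_moves:
  rows: "0 0 0 0 0 0;0 0 0 0 0 0;0 0 -0.005 0 0 0;0 0 -0.015 0 0 0;0 0 -0.03 0 0 0;0 0 -0.05 0 0 0;0 0 -0.07 0 0 0;0 0 -0.09 0 0 0;0 0 -0.1 0 0 0;0 0 -0.1 0 0 0;0 0 -0.1 0 0 0;0 0 -0.1 0 0 0"
  jaw: -0.122

```text
t: 6.3
tcp_pos: [0.5132, 0.2214, 0.1207]
ee_rot: [0.739, 0.673, -0.001, -0.0]
force: [-0.4, 0.5, -1.1]
width: 0.0415
```

```bash
python3 look.py w3
python3 - <<'E'
from h import *
c=dict(np.load('w3.npz')); a=c['pixels'][170:250,200:310]; save('w3.png',a,7)
E
```

```text
6.3 [0.5132 0.2214 0.1207] [ 0.7395  0.6732 -0.0007 -0.0001] 0.04148546132457504 [-0.4117  0.5143 -1.1109] [-0.0037 -0.0112  0.0001]
fwd -0.120 L 0.0001..0.0044 R -0.0041..-0.0004 up 0.0035
fwd -0.105 L 0.0001..0.0046 R -0.0043..-0.0004 up 0.0034
fwd -0.090 L 0.0041..0.0085 R -0.0082..-0.0039 up 0.0036
fwd -0.075 L 0.0081..0.0121 R -0.0126..-0.0080 up 0.0036
fwd -0.060 L 0.0120..0.0148 R -0.0153..-0.0121 up 0.0034
fwd -0.045 L 0.0125..0.0152 R -0.0157..-0.0126 up 0.0036
fwd -0.030 L 0.0128..0.0156 R -0.0160..-0.0132 up 0.0037
fwd -0.015 L 0.0132..0.0202 R -0.0208..-0.0137 up 0.0044
fwd 0.000 L 0.0136..0.0206 R -0.0211..-0.0142 up 0.0052
fwd 0.015 L 0.0140..0.0205 R -0.0211..-0.0147 up 0.0045
fwd 0.030 L 0.0000..0.0189 R -0.0261..-0.0006 up 0.0059
fwd 0.060 L 0.0158..0.0172 R -0.0193..-0.0171 up 0.0030
fwd 0.075 L 0.0162..0.0190 R -0.0206..-0.0175 up 0.0024
fwd 0.070 L 0.0160..0.0189 R -0.0203..-0.0173 up 0.0026
fwd 0.075 L 0.0162..0.0190 R -0.0206..-0.0175 up 0.0024
fwd 0.080 L 0.0166..0.0191 R -0.0206..-0.0178 up 0.0025
max fwd 0.08049895483645873
```

View pics/w3.png

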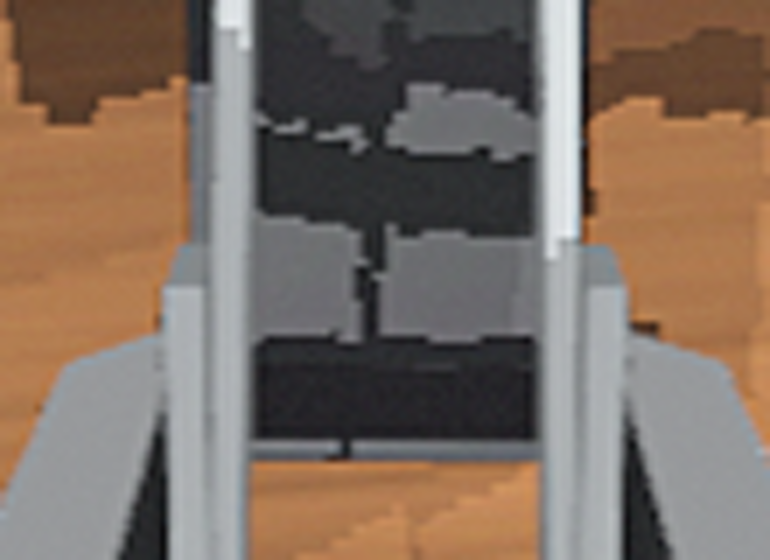

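The crop shows both legs between the fingers, with the plates parallel. The arc lies just below the crop. Next is a fit of the nut's centre from the saved clouds, plus an arc crop.

Run:
```python
from h import *
from scipy.optimize import least_squares
np.set_printoptions(precision=4,suppress=True)
for n in ['top0','scene0','wrist1']:
    c=dict(np.load(n+'.npz')); p=cloud(c); px=c['pixels'].astype(int)
    m=(abs(p[...,0]-.592)<.03)&(abs(p[...,1]+.025)<.03)&(p[...,2]>.045)&(p[...,2]<.08)&(px[...,0]>px[...,2]*1.5)
    q=p[m]
    f=least_squares(lambda o:np.linalg.norm(q-o,axis=1)-.012,[.592,-.025,.054],loss='soft_l1',f_scale=.001)
    # silhouette check: centroid of pixels on plane z=.054
    v,u=np.nonzero(m)
    print(n,m.sum(),f.x,'rms',np.sqrt(np.mean(f.fun**2)),'centroid ray at fit z',world(c,((u.min()+u.max())/2,(v.min()+v.max())/2),.056))
c=dict(np.load('w3.npz')); save('w3b.png',c['pixels'][215:295,195:315],6.5)
```

```text
top0 43 [ 0.591  -0.0256  0.0535] rms 0.0016166044608984492 centroid ray at fit z [ 0.5933 -0.024   0.056 ]
scene0 85 [ 0.5886 -0.0245  0.055 ] rms 0.001205616199371641 centroid ray at fit z [ 0.5893 -0.0258  0.056 ]
wrist1 283 [ 0.59   -0.0247  0.0527] rms 0.0007072401591517628 centroid ray at fit z [ 0.5886 -0.0224  0.056 ]
```

View pics/w3b.png

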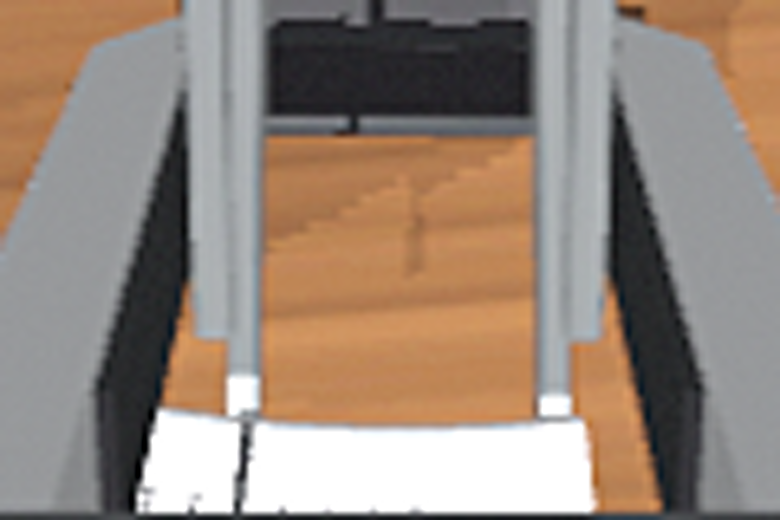

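The arc is at the picture's lower edge, with its needle/limit line at about (243,470). The nut fits agree at about (0.590, -0.025, 0.0535). I'll carry the tweezers over the nut, staying above it, and close them a touch.

>>> apply_moves:
  rows: "-0.005 0 0 0 0 0;-0.018 0.001 0 0 0 0;-0.038 0.003 0 0 0 0;-0.063 0.005 0 0 0 0;-0.09 0.007 0 0 0 0;-0.117 0.009 0 0 0 0;-0.144 0.011 0 0 0 0;-0.17 0.013 0 0 0 0;-0.195 0.015 0 0 0 0;-0.215 0.0165 0 0 0 0;-0.229 0.0175 0 0 0 0;-0.235 0.0175 0.005 0 0 0;-0.237 0.0175 0.015 0 0 0;-0.237 0.0175 0.028 0 0 0;-0.237 0.0175 0.035 0 0 0;-0.237 0.0175 0.038 0 0 0;-0.237 0.0175 0.038 0 0 0;-0.237 0.0175 0.038 0 0 0;-0.237 0.0175 0.038 0 0 0"
  jaw: -0.133

```text
t: 8.25
tcp_pos: [0.5092, -0.0159, 0.0838]
ee_rot: [0.739, 0.673, 0.0, 0.0]
force: [-0.2, 0.4, -0.2]
width: 0.0408
```

```bash
cat > nutfit.py <<'E'
from h import *
import sys
from scipy.optimize import least_squares
from scipy.spatial.transform import Rotation as Ro
np.set_printoptions(precision=4,suppress=True)
c=dict(np.load(sys.argv[1]+'.npz')); p=cloud(c); px=c['pixels'].astype(int); st=read_state()
m=(abs(p[...,0]-.592)<.03)&(abs(p[...,1]+.025)<.03)&(p[...,2]>.045)&(p[...,2]<.08)&(px[...,0]>px[...,2]*1.5)
q=p[m]; print('n',len(q))
if len(q)>20:
    f=least_squares(lambda o:np.linalg.norm(q-o,axis=1)-.012,[.59,-.025,.054],loss='soft_l1',f_scale=.001)
    T=Ro.from_quat(st['ee_rot']).as_matrix(); print('nut',f.x,'tool',(f.x-st['tcp_pos'])@T,'up rel grasp',f.x[2]-st['tcp_pos'][2]-env.grasp_offset)
E
python3 look.py w4; python3 nutfit.py w4
python3 - <<'E'
from h import *
c=dict(np.load('w4.npz')); save('w4.png',c['pixels'][240:384,150:360],3.7)
E
```

```text
8.25 [ 0.5092 -0.0159  0.0838] [0.7395 0.6732 0.0002 0.0001] 0.04083121384272271 [-0.2088  0.4497 -0.2375] [0.0097 0.0123 0.0179]
fwd -0.120 L 0.0001..0.0044 R -0.0041..-0.0004 up 0.0036
fwd -0.105 L 0.0001..0.0046 R -0.0043..-0.0004 up 0.0035
fwd -0.090 L 0.0040..0.0085 R -0.0082..-0.0038 up 0.0036
fwd -0.075 L 0.0081..0.0122 R -0.0125..-0.0079 up 0.0037
fwd -0.060 L 0.0119..0.0148 R -0.0146..-0.0120 up 0.0035
fwd -0.045 L 0.0122..0.0152 R -0.0150..-0.0124 up 0.0037
fwd -0.030 L 0.0128..0.0156 R -0.0160..-0.0129 up 0.0038
fwd -0.015 L 0.0130..0.0203 R -0.0206..-0.0134 up 0.0046
fwd 0.000 L 0.0134..0.0204 R -0.0209..-0.0139 up 0.0052
fwd 0.015 L 0.0138..0.0204 R -0.0211..-0.0144 up 0.0045
fwd 0.030 L 0.0001..0.0189 R -0.0262..-0.0006 up 0.0059
fwd 0.060 L 0.0172..0.0179 R -0.0178..-0.0165 up 0.0032
fwd 0.075 L 0.0161..0.0183 R -0.0198..-0.0170 up 0.0025
fwd 0.070 L 0.0156..0.0182 R -0.0196..-0.0169 up 0.0026
fwd 0.075 L 0.0161..0.0183 R -0.0198..-0.0170 up 0.0025
fwd 0.080 L 0.0162..0.0193 R -0.0199..-0.0175 up 0.0024
fwd 0.083 L 0.0177..0.0193 R -0.0184..-0.0184 up 0.0022
max fwd 0.08023420676107505
n 0
```

View pics/w4.png

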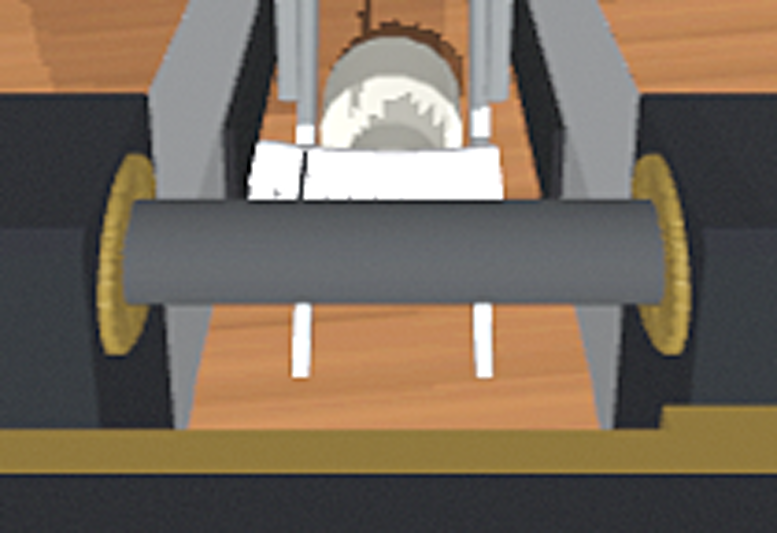

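The wrist crop shows the legs either side of the bottle (body centre about (392,110), legs' inner faces about (316..472)). The needle and limit line appear together at (305,170) as one dark line. The nut is hidden under the arc and bar, so I'll check the tips' gap subpixel and compare tips with nut in the top view.

Run:
```python
from h import *
from scipy.spatial.transform import Rotation as Ro
np.set_printoptions(precision=4,suppress=True,linewidth=150)
st=read_state(); T=Ro.from_quat(st['ee_rot']).as_matrix(); o=np.array(st['tcp_pos'])
c=dict(np.load('w4.npz'))
zt=o[2]+.0188+.0024
for v in (326,332,336,339):
    row=c['pixels'][v,205:300].astype(float).min(-1)  # white legs vs wood
    b=row>150; e=np.nonzero(np.diff(b.astype(int)))[0]
    ed=[]
    for i in e:
        ed.append(205+i+(150-row[i])/(row[i+1]-row[i]))
    print(v,np.round(ed,2),[((world(c,(u,v),zt)-o)@T)[:2].round(4) for u in ed])
t=camera('top'); np.savez('top4.npz',**t); s=camera('scene'); np.savez('scene4.npz',**s)
for k in (t,s):
    p=cloud(k); L=(p-o)@T; px=k['pixels'].astype(int)
    m=(L[...,1]>.055)&(L[...,1]<.1)&(abs(L[...,0])<.03)&(p[...,2]>.085)&(p[...,2]<.125)
    for sg in (1,-1):
        q=L[m&(L[...,0]*sg>0)]; print('leg',sg,len(q),q.mean(0) if len(q) else '', q.max(0) if len(q) else '')
    m=(abs(p[...,0]-.592)<.03)&(abs(p[...,1]+.025)<.03)&(p[...,2]>.045)&(p[...,2]<.08)&(px[...,0]>px[...,2]*1.5)
    if m.sum(): print('nut px',m.sum(),p[m].mean(0),L[m].mean(0))
a=cv2.resize(t['pixels'][120:190,220:300],(400,350),interpolation=cv2.INTER_CUBIC)
b=cv2.resize(s['pixels'][190:260,230:310],(400,350),interpolation=cv2.INTER_CUBIC)
save('ts4.png',np.hstack([a,b]))
```

```text
326 [228.69 233.6  277.44 282.52] [array([-0.0197,  0.0665]), array([-0.0161,  0.0665]), array([0.0155, 0.0665]), array([0.0192, 0.0665])]
332 [228.47 233.52 277.59 282.49] [array([-0.02  ,  0.0718]), array([-0.0163,  0.0718]), array([0.0157, 0.0719]), array([0.0193, 0.0719])]
336 [228.44 233.48 277.66 282.61] [array([-0.0201,  0.0754]), array([-0.0164,  0.0754]), array([0.0159, 0.0755]), array([0.0195, 0.0755])]
339 [228.49 233.29 278.11 282.64] [array([-0.0202,  0.0782]), array([-0.0166,  0.0782]), array([0.0163, 0.0782]), array([0.0196, 0.0782])]
leg 1 0  
leg -1 0  
leg 1 19 [ 0.0165  0.0679 -0.0223] [ 0.0194  0.0799 -0.0183]
leg -1 15 [-0.0187  0.0691 -0.0229] [-0.0173  0.0805 -0.017 ]
nut px 84 [ 0.5933 -0.0259  0.0615] [-0.0021  0.0847  0.0224]
```

View pics/ts4.png

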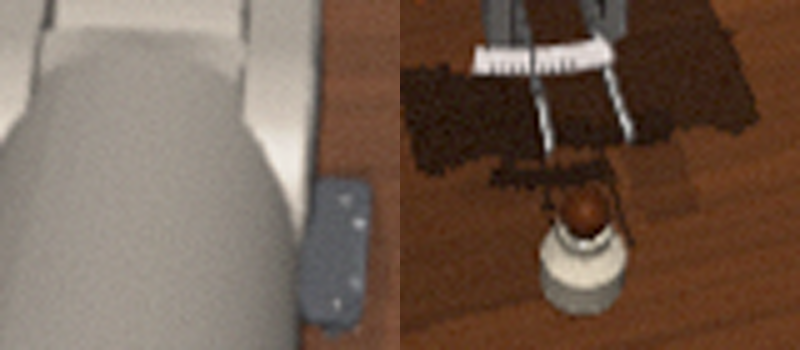

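The scene crop shows the legs straddling the nut's line, with the nut at (585,210). All estimates put the nut within about 1 mm of the midline. I'll lower slowly with a small correction and open slightly toward 41 mm.

>>> apply_moves:
  rows: "-0.0007 0 0.003 0 0 0;-0.0007 0 0.008 0 0 0;-0.0007 0 0.014 0 0 0;-0.0007 0 0.02 0 0 0;-0.0007 0 0.026 0 0 0;-0.0007 0 0.032 0 0 0;-0.0007 0 0.037 0 0 0;-0.0007 0 0.041 0 0 0;-0.0007 0 0.044 0 0 0;-0.0007 0 0.046 0 0 0;-0.0007 0 0.047 0 0 0;-0.0007 0 0.047 0 0 0;-0.0007 0 0.047 0 0 0;-0.0007 0 0.047 0 0 0;-0.0007 0 0.047 0 0 0"
  jaw: -0.129

```text
t: 9.9
tcp_pos: [0.5089, -0.0167, 0.0366]
ee_rot: [0.739, 0.673, 0.0, 0.0]
force: [0.1, 0.2, -0.6]
width: 0.041
```

```bash
python3 look.py w5|sed -n '1p;12,$p'; python3 nutfit.py w5
python3 - <<'E'
from h import *
from scipy.spatial.transform import Rotation as Ro
from scipy.optimize import least_squares
np.set_printoptions(precision=4,suppress=True,linewidth=150)
st=read_state(); T=Ro.from_quat(st['ee_rot']).as_matrix(); o=np.array(st['tcp_pos'])
c=dict(np.load('w5.npz')); s=camera('scene'); np.savez('scene5.npz',**s)
p=cloud(s); L=(p-o)@T; px=s['pixels'].astype(int)
n=(abs(p[...,0]-.592)<.03)&(abs(p[...,1]+.025)<.03)&(p[...,2]>.045)&(p[...,2]<.08)&(px[...,0]>px[...,2]*1.5)&(abs(L[...,0])<.013)
q=p[n]; f=least_squares(lambda x:np.linalg.norm(q-x,axis=1)-.012,[.59,-.025,.054],loss='soft_l1',f_scale=.001)
print('scene nut',n.sum(),f.x,'tool',(f.x-o)@T)
m=(L[...,1]>.05)&(L[...,1]<.1)&(abs(abs(L[...,0])-.0185)<.004)&(abs(L[...,2]+.0188)<.01)
for sg in (1,-1):
    k=L[m&(L[...,0]*sg>0)]; print('leg',sg,len(k),k.mean(0),k.max(0))
a=cv2.resize(c['pixels'][270:350,205:305],(400,320),interpolation=cv2.INTER_CUBIC)
b=cv2.resize(s['pixels'][190:254,230:310],(400,320),interpolation=cv2.INTER_CUBIC)
save('ts5.png',np.hstack([a,b]))
E
```

```text
9.9 [ 0.5089 -0.0167  0.0366] [0.7395 0.6732 0.0001 0.0001] 0.04099566501719319 [ 0.0845  0.1664 -0.5879] [ 0.0065 -0.042   0.0277]
fwd 0.030 L 0.0000..0.0189 R -0.0263..-0.0006 up 0.0059
fwd 0.060 L 0.0158..0.0179 R -0.0185..-0.0172 up 0.0029
fwd 0.075 L 0.0000..0.0191 R -0.0198..-0.0007 up 0.0038
fwd 0.090 L 0.0000..0.0082 R -0.0044..-0.0007 up 0.0067
fwd 0.070 L 0.0000..0.0182 R -0.0196..-0.0007 up 0.0013
fwd 0.075 L 0.0000..0.0191 R -0.0198..-0.0007 up 0.0038
fwd 0.080 L 0.0000..0.0191 R -0.0198..-0.0007 up 0.0066
fwd 0.083 L 0.0000..0.0112 R -0.0120..-0.0007 up 0.0076
max fwd 0.08928222246061696
n 846
nut [ 0.59   -0.0244  0.0526] tool [-0.0001  0.0815 -0.016 ] up rel grasp -0.0027652282138103702
scene nut 84 [ 0.5885 -0.0245  0.0547] tool [-0.0003  0.08   -0.0181]
leg 1 20 [ 0.0164  0.0659 -0.0235] [ 0.0183  0.0802 -0.0185]
leg -1 18 [-0.0188  0.0657 -0.0231] [-0.017   0.0806 -0.0183]
```

View pics/ts5.png

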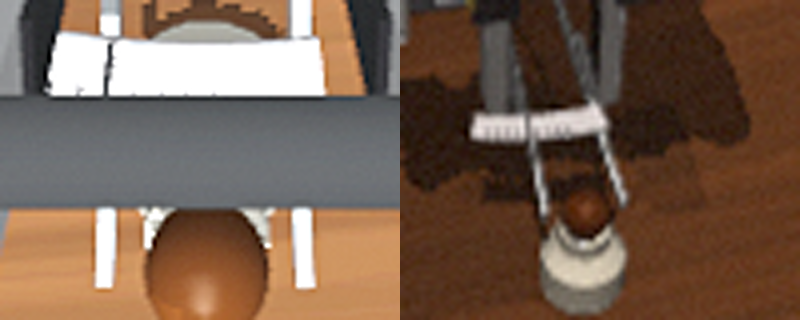

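The tips are astride the nut, centred to within about 1 mm, with the nut still where it was and the width at 41.0 mm. Handing in.

```bash
python3 -c "
from h import *
job.job_done(); s=read_state(); print(s['t'],s['tcp_pos'],s['width'],s['force'])"
```

```text
the job is handed in; nothing more can be done
the job is handed in; nothing more can be done
```

I picked the steel tweezers up off the rest by the finger grips and squeezed them to the limit line. They are held in the air with the tips astride the nut, and I handed the job in at about 10 s. The hand-in gives no verdict, and I could not read the state afterwards.

Last checks, just before handing in:
- **Gap:** the width over the grips was 41.0 mm, which is nominally 34 mm between the tips. A direct measurement just before, at 40.8 mm width, gave 33 to 33.7 mm. The arc showed a single dark line, so the needle and limit line appeared to coincide, but I could not tell them apart at that resolution.
- **Position:** the nut's centre was within about 0.5 mm of the midline between the legs, and less than 2 mm from the tip ends lengthways.
- **Nut:** it had not moved; two fits from the wrist camera agreed to 0.3 mm. The last view showed clear space on both sides, and the force on the tool was below 1 N.
- **Disagreement:** the cameras put the nut's height at 52.6 mm (wrist) and 54.7 mm (scene). The tips were at about 54 mm, within the 2 mm calibration error.

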